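# Seal the dye tub: press its lid home and shut the vent

### The job

One of the two dye tubs has been left with its lid standing proud and its vent open. Press that lid down until it is fully home, with the vent still open so that the air can escape, and then turn the vent dial on it until its pointer is at the zero mark. Leave the other tub, which is already sealed, and the printing blocks and brush as they are.

Things in the scene. Friction and masses are not known exactly. Their poses are not given: they have to be found in the camera images.
- tub_a: Round white plastic dye tub, fixed to the table, 110 mm tall, 132 mm across at the rim. Origin: centre of its underside on the table, z up; its x axis points to the zero mark on its lid. The two tubs look alike and may stand in either place; one has its lid standing proud.
- lid_a (a joint): How far the grey lid of this tub stands above its home position, m: 0 = fully home on the rim, up to 0.018. The lid is a disc 136 mm across and 10 mm thick, its flat top 120 mm above the table when home, plus this value. It only slides straight up and down, a tight seal (about 9 N) holds it where it is; a dark rubber plug shows below a proud lid.
- vent_a (a joint): Angle of the black vent dial at the centre of this lid, rad, counter-clockwise from above: 0 = pointer in line with the zero mark (vent shut); travel -0.6 to 1.6, no stop or click at zero, stays where left; 0.05 N m turns it. A bar grip 50 mm long, 14 mm wide, its top 32 mm above the lid top. The pointer heads along the tub's yaw plus this angle; turn it about the tub's axis.
- lid_a_top (a point): Centre of the flat top of this tub's lid (under the dial, on its axis); axes as the tub's. The zero mark is a broad black rib (18 by 7 mm) near the lid edge, 56 mm from here on the +x side; thin ticks follow it every 0.25 rad counter-clockwise.
- vent_a_tip (a point): Tip of this dial's pointer, 44 mm from the axis, 6 mm above the lid's top; its x axis points along the pointer. The pointer is a thin low black nose on one end of the bar; a white line on top of the bar marks the same half.
- tub_b: Round white plastic dye tub, fixed to the table, 110 mm tall, 132 mm across at the rim. Origin: centre of its underside on the table, z up; its x axis points to the zero mark on its lid. The two tubs look alike and may stand in either place; one has its lid standing proud.
- lid_b (a joint): How far the grey lid of this tub stands above its home position, m: 0 = fully home on the rim, up to 0.018. The lid is a disc 136 mm across and 10 mm thick, its flat top 120 mm above the table when home, plus this value. It only slides straight up and down, a tight seal (about 9 N) holds it where it is; a dark rubber plug shows below a proud lid.
- vent_b (a joint): Angle of the black vent dial at the centre of this lid, rad, counter-clockwise from above: 0 = pointer in line with the zero mark (vent shut); travel -0.6 to 1.6, no stop or click at zero, stays where left; 0.05 N m turns it. A bar grip 50 mm long, 14 mm wide, its top 32 mm above the lid top. The pointer heads along the tub's yaw plus this angle; turn it about the tub's axis.
- lid_b_top (a point): Centre of the flat top of this tub's lid (under the dial, on its axis); axes as the tub's. The zero mark is a broad black rib (18 by 7 mm) near the lid edge, 56 mm from here on the +x side; thin ticks follow it every 0.25 rad counter-clockwise.
- vent_b_tip (a point): Tip of this dial's pointer, 44 mm from the axis, 6 mm above the lid's top; its x axis points along the pointer. The pointer is a thin low black nose on one end of the bar; a white line on top of the bar marks the same half.
- oval_block: Loose oval wooden printing block with carved flowers, 90 by 160 by 55 mm, long along its y; origin at centre of underside. Bystander.
- pin_block: Loose dark wooden printing block set with brass pins, 90 by 130 by 50 mm, long along its y; origin at centre of underside. Bystander.
- brush: Loose dye brush lying flat, about 200 mm long along its x; origin on its underside. Bystander.

How it is judged:
On the way, in this order (a step that is already met when the one before it is completed fails the run):
1. the proud lid is pressed fully home (within 3 mm) with its vent dial still open, its pointer more than 0.3 rad from the zero mark (value of joint lid_a below 0.003 m and value of joint vent_a above 0.3 rad), for 0.2 s.
2. with the lid still home (within 3 mm), its dial's pointer is turned to the zero mark (within 0.14 rad, 8 degrees) (value of joint lid_a below 0.003 m and value of joint vent_a between -0.14 and 0.14 rad), for 0.3 s.
At the end, for the whole second after the job is handed in: The lid that stood proud is fully home (within 3 mm) and its dial's pointer rests at the zero mark (within 0.14 rad, 8 degrees); the other tub's lid is still home (within 3 mm) and its dial still at zero (within 0.14 rad); both blocks and the brush lie within 30 mm of where they were (all of step 2 and velocity of joint vent_a between -0.05 and 0.05 rad/s and value of joint lid_b below 0.003 m and value of joint vent_b between -0.14 and 0.14 rad and distance of each of oval_block, pin_block, brush from where it was at the start of the episode below 0.03 m); the robot touches nothing.
It fails at once if the other tub's lid is pulled up more than 3 mm or its dial turned more than 0.14 rad from zero (value of joint lid_b above 0.003 m or value of joint vent_b above 0.14 rad or value of joint vent_b below -0.14 rad).
It fails at once if a printing block or the brush is moved more than 30 mm (distance of any of oval_block, pin_block, brush from where it was at the start of the episode above 0.03 m).
It also fails if it takes over 35 s, if anything falls off the work surface, if the arm or the gripper's body presses on something with over 40 N, if the wrist force passes 120 N, or if a joint passes its speed limit or range.

### The arm

A 7-joint arm with a two-finger parallel gripper is mounted at the origin on the work surface. World frame = base frame: x ahead of the robot, y to its left, z up, the work surface at z = 0. Lengths are in m, angles in rad, forces in N, time in s.
With the tool pointing down it reaches from about 0.425 to 0.925 m from the base axis. Payload 6.8 kg.
Tool frame: the origin (TCP) lies between the finger pads; the fingertips stand r.tcp_to_tips ahead of it and the grasp point (between the pads) is the TCP (r.tcp_to_tips is the distance from the TCP to the fingertips, in m); z points along the fingers, y is the line along which they close (so a half turn about z gives the same grasp; the last joint's range is limited). The gripper opens to 85 mm and grips with 20 to 120 N. Pads are 22 mm wide; open, the fingers measure 114 mm over their backs; the gripper's body (76 mm by 85 mm) begins 54 mm behind the grasp point. The pads swing forward as they close: fully open they stand 13 mm farther back than shut.
Start: joints at [-1.309, 0.477, 0.022, 1.555, -0.011, 1.109, -0.083], TCP at [0.244, 0.629, 0.25] pointing down, gripper open.
Joint ranges: [-2.96, 2.96], [-0.34, 2.1], [-1.41, 1.46], [0.24, 2.44], [-1.37, 4.51], [0.17, 1.92], [-2.96, 2.96]. Speed limits (rad/s): [2.39, 2.39, 3.14, 3.14, 3.14, 3.14, 3.14].

### API

Orientations are given as a rotation vector (axis times angle).
In Python, from bench import r gives the robot as it stands.
- The arm moves only by the tool servo_tool, never from a script. Its argument "commands" is a list of rows, each a list of 2 entries, a list of its own where there are three numbers: the shift along the tool's x, y, z normalised to -1 to 1, where 1 is 250 mm, then the turn, a rotation vector about the tool's x, y, z normalised to -1 to 1, where 1 is 90 degrees. In form: [[[dx, dy, dz], [ax, ay, az]], ...]. A call has 1 to 20 rows; each row is the pose to reach, as a shift and turn from the pose commanded when the call began, along the tool's axes at that moment; what a row does not reach only later rows make up. A row lasts 1/10 s, in which the tool goes at most 50 mm and 8.59 degrees, less where a joint would pass 70% of its speed; a pose out of reach is approached as far as the arm can. A call with a number of a shift or a turn outside -1 to 1 is refused whole. A call with a gripper value outside its range is refused whole. "claw" is the closure, from 0 (fully open) to 1 (shut), set as the call begins (left out, the last holds). The fingers move at their own pace and stop on an object; "squeeze" is the grip in N (left out, the last holds). Time passes only in rows, so rows that repeat a pose let the fingers close. It gives the time, the measured TCP pose, the force, the opening and the grip force at its end, in the units of the state.
- r.get_obs(): the state, without advancing time (a new reading comes with each control period).
- r.grab_frame(name): name is "side" or "top" or "wrist"; returns (picture, depth): 384x512x3 uint8, red, green, blue; 384x512 float32, m along the optical axis (not along the pixel's ray), 0 where there is no reading.
- r.camera_model(name): a dict with "fx", "fy", "cx", "cy" (pixels), "extrinsics" (4x4, takes a point from camera to world coordinates); the wrist camera has in their place "hand_eye" (4x4, takes a point from camera to tool coordinates, whose origin is the TCP and whose axes are the flange's). Camera axes: x right, y down, z forward; pixel columns grow to the right and rows downward; lengths in m; the calibration is good to about 2 mm. A picture is of the moment at which its call begins: read the wrist's pose just before it. camera_model takes no time and is no camera call.
- r.hand_in(): hands the job in; it is judged then, once.
Trained networks look in the newest picture that a camera, given by its name, has taken for a name from the list of things; names that differ only in an ending like _2 or _b are one class to them, and where a whole thing is asked for, a point or a joint stands for the part that bears it (a point fixed in the world has none). Each returns a list of dicts, best first, with "confidence" (0 to 1); they miss things now and then, are a little off and sometimes report something else, mostly with a low value. They report only what shows in the picture. A call takes as long as a camera call.
- r.boxes_of(camera, target): "uv" ([column, row] in pixels, amid what is visible of it).
- r.mark_of(camera, target): "uv" ([column, row] in pixels: a listed point, or the origin of a listed thing).
The state is a dict: "clock": time; "joints": joint angles; "qvel": joint speeds; "tau": joint torques, N m; "tcp_pos": TCP position; "orientation": TCP orientation; "contact_force": force on the tool from outside, world axes, zero at the start; "moment": the same for the moment, N m; "grip_width": finger opening in m; "gripper_force": force on a finger pad.
Only numpy, scipy, OpenCV 4.12 (cv2) and the standard library are available. Lean on these libraries where they do the work, as an engineer would, in place of code of your own. Each camera call takes 0.05 s, during which the arm holds its last target. There are 200 camera calls.

## Working session

There is one attempt and no reset: what is moved stays moved. The work goes in short steps, Python scripts to look and compute and a tool call to move; the robot and the scene stay as the last step left them, time stands still between calls to the robot, and variables do not carry over. Pictures are saved under pics/ and viewed, at most 10 in all, crops included, and the job is handed in when it is done.

Besides the shell and the picture viewer there is one more tool, called as name(argument=value, ...), one argument or row to a line, values as JSON. servo_tool: Moves the arm, as the interface text tells. Scaled input: -1 to 1 covers 250 mm each way for a shift and 90 degrees each way for a turn. Its arguments: {"type":"object","properties":{"commands":{"type":"array"},"claw":{"type":"number"},"squeeze":{"type":"number"}},"required":["commands"]}

```bash
ls; mkdir -p pics
cat > h.py <<'E'
import numpy as np,cv2
from bench import r
from scipy.spatial.transform import Rotation as R
def ext(c):
    m=r.camera_model(c)
    if "extrinsics" in m: return m,np.array(m["extrinsics"])
    o=r.get_obs();T=np.eye(4);T[:3,:3]=R.from_rotvec(o["orientation"]).as_matrix();T[:3,3]=o["tcp_pos"]
    return m,T@np.array(m["hand_eye"])
def cloud(c):
    m,E=ext(c);im,d=r.grab_frame(c)
    v,u=np.mgrid[:384,:512]
    P=np.stack([(u-m["cx"])/m["fx"]*d,(v-m["cy"])/m["fy"]*d,d],-1)@E[:3,:3].T+E[:3,3]
    P[d==0]=np.nan
    return im,P
E
python3 - <<'E'
from h import *
o=r.get_obs();print(o,r.tcp_to_tips)
ims=[]
for c in("top","side"):
    im,P=cloud(c);np.save(c+".npy",P);cv2.imwrite(c+".png",im[...,::-1]);ims.append(im)
    for t in("tub_a","lid_a_top","vent_a_tip"):
        for k in r.mark_of(c,t)[:3]:
            u,v=np.round(k["uv"]).astype(int);print(c,t,k["uv"],round(k["confidence"],2),P[min(v,383),min(u,511)].round(3))
cv2.imwrite("pics/a.png",cv2.resize(np.hstack(ims)[...,::-1],(800,300)))
cv2.imwrite("pics/top.png",cv2.resize(ims[0][...,::-1],(800,600)))
E
```

```text
pics
{'clock': 0.0, 'joints': array([-1.30910483,  0.47782344,  0.02231624,  1.55646817, -0.0114683 ,
        1.10929454, -0.0830884 ]), 'qvel': array([-1.45266776e-03, -2.64875923e-04,  1.09703629e-03, -1.32191580e-03,
       -1.26144466e-03, -1.38547804e-04, -1.88187327e-05]), 'tau': array([ 6.30623617e-05, -5.96450043e+01,  1.60799470e+00, -2.81205654e+01,
        1.23850303e-02,  9.54504241e-03,  9.36884021e-06]), 'tcp_pos': array([0.24376163, 0.62884134, 0.24930253]), 'orientation': array([-5.77423445e-01, -3.08787994e+00,  2.91539442e-03]), 'contact_force': array([-0.3519207 ,  0.06102405,  0.00824326]), 'moment': array([ 0.06003271, -0.0268006 ,  0.04364019]), 'gripper_force': 0.0, 'grip_width': 0.08545018116895434} 0.019
top tub_a [206.8, 223.9] 0.76 [0.526 0.137 0.132]
top tub_a [291.6, 211.0] 0.64 [ 0.577 -0.142  0.141]
top lid_a_top [296.6, 207.3] 0.85 [ 0.59  -0.158  0.145]
top vent_a_tip [283.9, 202.8] 0.53 [ 0.603 -0.115  0.139]
side tub_a [201.6, 205.2] 0.93 [0.518 0.088 0.052]
side tub_a [269.1, 256.1] 0.77 [ 0.558 -0.212  0.059]
side tub_a [194.3, 179.0] 0.39 [0.524 0.137 0.124]
side lid_a_top [269.3, 223.2] 0.77 [ 0.581 -0.178  0.147]
side vent_a_tip [264.6, 208.5] 0.51 [ 0.621 -0.107  0.128]
```

View pics/a.png

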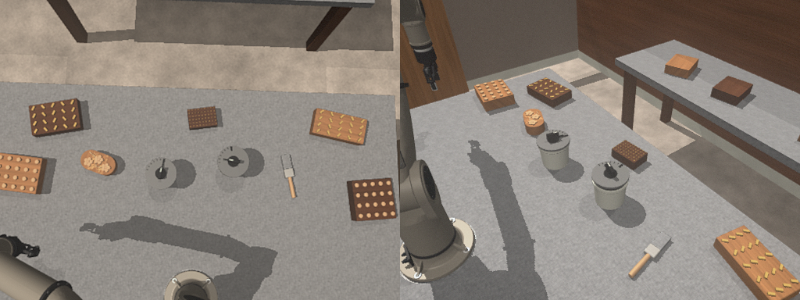

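View pics/top.png

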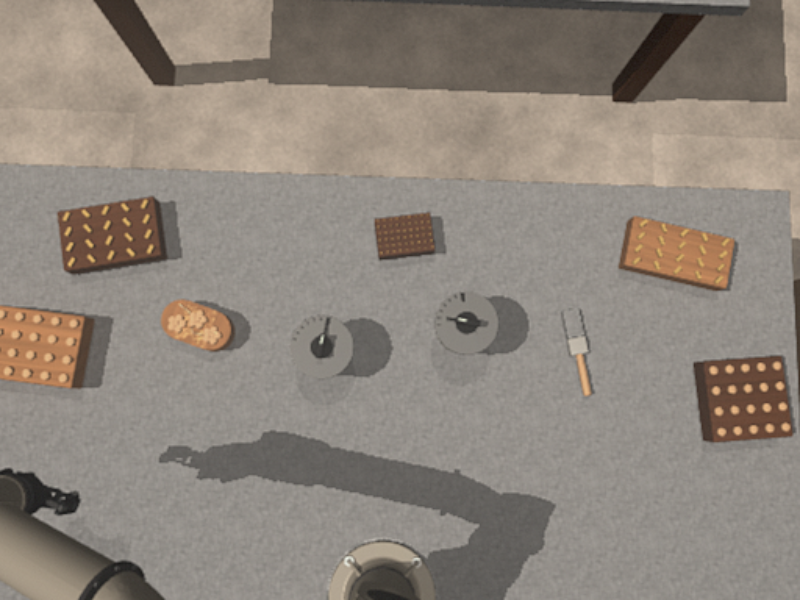

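The right-hand tub, near top-view pixel (466,322), has its dial pointing left while its zero mark is at the top. It also shows a dark band under the lid, so this is the proud one. The left tub, near (323,345), is sealed. Next I'll measure the lid plane and the dial.

```bash
cat >> h.py <<'E'
def lid(im,P,g,rad=.09):
    d=np.hypot(P[...,0]-g[0],P[...,1]-g[1]);z=P[...,2]
    rad_ok=(d<rad)&(z>.108)&(z<.145)
    z0=np.median(z[rad_ok]);m=rad_ok&(abs(z-z0)<.008)
    (cx,cy),rr=cv2.minEnclosingCircle(P[m][:,:2].astype(np.float32))
    c=np.array([cx,cy]);D=P[...,:2]-c;rr2=np.linalg.norm(D,axis=-1)
    dark=(im.max(-1)<60)
    rib=dark&(rr2>.045)&(rr2<.066)&(abs(z-z0)<.01)
    bar=(z>z0+.02)&(rr2<.04)&(z<z0+.05)
    out=dict(c=c.round(4),r=round(rr,4),z0=round(float(z0),4),nrib=int(rib.sum()),nbar=int(bar.sum()))
    if rib.any():
        q=D[rib].mean(0);out["rib"]=q.round(4),round(float(np.arctan2(q[1],q[0])),3)
    if bar.sum()>5:
        b=P[bar];out["bar"]=b.mean(0).round(4);w,V=np.linalg.eigh(np.cov(b[:,:2].T));out["barang"]=round(float(np.arctan2(V[1,1],V[0,1])),3);out["sd"]=np.sqrt(w).round(4)
    nose=dark&(rr2>.028)&(rr2<.044)&(z<z0+.015)
    if nose.any():
        q=D[nose].mean(0);out["nose"]=q.round(4),round(float(np.arctan2(q[1],q[0])),3),int(nose.sum())
    return out
E
python3 - <<'E'
from h import *
for c in("top","side"):
    im=cv2.imread(c+".png")[...,::-1];P=np.load(c+".npy")
    for g in((.59,-.16),(.53,.13)):print(c,lid(im,P,g))
T=R.from_rotvec(r.get_obs()["orientation"]).as_matrix();print(T.round(3))
E
```

```text
top {'c': array([ 0.5954, -0.1642]), 'r': 0.0681, 'z0': 0.1343, 'nrib': 5, 'nbar': 70, 'rib': (array([0.055 , 0.0102]), 0.184), 'bar': array([ 0.5948, -0.164 ,  0.1653]), 'barang': 1.394, 'sd': array([0.0042, 0.0148]), 'nose': (array([0.0043, 0.0324]), 1.438, 3)}
top {'c': array([0.5365, 0.1425]), 'r': 0.0679, 'z0': 0.1203, 'nrib': 3, 'nbar': 70, 'rib': (array([ 0.0508, -0.0086]), -0.168), 'bar': array([0.5355, 0.1422, 0.1513]), 'barang': 2.975, 'sd': array([0.0042, 0.0145]), 'nose': (array([ 0.0367, -0.0063]), -0.171, 1)}
side {'c': array([ 0.5904, -0.1633]), 'r': 0.0701, 'z0': 0.1326, 'nrib': 1, 'nbar': 92, 'rib': (array([0.0633, 0.0089]), 0.14), 'bar': array([ 0.5889, -0.1676,  0.1624]), 'barang': 1.405, 'sd': array([0.0041, 0.015 ])}
side {'c': array([0.5326, 0.144 ]), 'r': 0.0704, 'z0': 0.1189, 'nrib': 0, 'nbar': 82, 'bar': array([0.5302, 0.14  , 0.1474]), 'barang': 2.944, 'sd': array([0.0042, 0.0149]), 'nose': (array([ 0.0305, -0.0033]), -0.106, 1)}
[[-0.932  0.361 -0.   ]
 [ 0.361  0.932 -0.   ]
 [-0.    -0.    -1.   ]]
```

servo_tool(
  commands=[
    [[-1,-1,0],[0,0,0]],
    [[-1,-1,0],[0,0,0]],
    [[-1,-1,0],[0,0,0]],
    [[-1,-1,0],[0,0,0]],
    [[-1,-1,0],[0,0,0]],
    [[-1,-1,0],[0,0,0]],
    [[-1,-1,0],[0,0,0]],
    [[-1,-1,0],[0,0,0]],
    [[-1,-1,0],[0,0,0]],
    [[-1,-1,0],[0,0,0]],
  ],
  claw=1,
)

```text
clock: 1.4
tcp_pos: [0.3862, 0.3072, 0.2505]
orientation: [-0.575, -3.088, -0.002]
contact_force: [0.5, 0.1, -0.0]
grip_width: -0.0002
gripper_force: 0.0
```

servo_tool(
  commands=[
    [[-1,-1,0],[0,0,0]],
    [[-1,-1,0],[0,0,0]],
    [[-1,-1,0],[0,0,0]],
    [[-1,-1,0],[0,0,0]],
    [[-1,-1,0],[0,0,0]],
    [[-1,-1,0],[0,0,0]],
    [[-1,-1,0],[0,0,0]],
    [[-1,-1,0],[0,0,0]],
    [[-1,-1,0],[0,0,0]],
    [[-1,-1,0],[0,0,0]],
  ],
)

```text
clock: 2.4
tcp_pos: [0.5294, -0.015, 0.2499]
orientation: [-0.572, -3.088, -0.001]
contact_force: [0.4, 0.3, -0.1]
grip_width: 0.0001
gripper_force: 0.0
```

servo_tool(
  commands=[
    [[-0.45,-0.45,0],[0,0,0.877]],
    [[-0.45,-0.45,0],[0,0,0.877]],
    [[-0.45,-0.45,0],[0,0,0.877]],
    [[-0.45,-0.45,0],[0,0,0.877]],
    [[-0.45,-0.45,0],[0,0,0.877]],
    [[-0.45,-0.45,0],[0,0,0.877]],
    [[-0.45,-0.45,0],[0,0,0.877]],
    [[-0.45,-0.45,0],[0,0,0.877]],
    [[-0.45,-0.45,0],[0,0,0.877]],
    [[-0.45,-0.45,0],[0,0,0.877]],
    [[-0.45,-0.45,0],[0,0,0.877]],
    [[-0.45,-0.45,0],[0,0,0.877]],
    [[-0.45,-0.45,0],[0,0,0.877]],
  ],
)

```text
clock: 3.7
tcp_pos: [0.5937, -0.1626, 0.2503]
orientation: [-2.406, -2.02, -0.0]
contact_force: [-0.2, -0.2, 0.4]
grip_width: -0.0002
gripper_force: 0.0
```

```bash
cat > look.py <<'E'
from h import *
import sys
n=sys.argv[1];o=r.get_obs();im,P=cloud("wrist");print(o["clock"],o["tcp_pos"],o["joints"].round(2),o["contact_force"].round(1))
T=R.from_rotvec(o["orientation"]).as_matrix();print(T.round(3))
cv2.imwrite(f"pics/{n}.png",im[...,::-1])
try: print(lid(im,P,(.595,-.164)))
except Exception as e: print(e)
im,P=cloud("top")
try: print("top",lid(im,P,(.595,-.164)))
except Exception as e: print(e)
E
python3 look.py w1
```

```text
3.7 [ 0.59371581 -0.16263375  0.25029319] [-0.37  0.46  0.74  1.74 -0.35  1.08  0.31] [-0.2 -0.2  0.4]
[[ 0.173  0.985  0.   ]
 [ 0.985 -0.173  0.   ]
 [ 0.    -0.    -1.   ]]
{'c': array([ 0.5914, -0.1627]), 'r': 0.0679, 'z0': 0.1321, 'nrib': 216, 'nbar': 984, 'rib': (array([0.0461, 0.0212]), 0.43), 'bar': array([ 0.5919, -0.1598,  0.1634]), 'barang': 1.386, 'sd': array([0.004 , 0.0142]), 'nose': (array([0.0065, 0.0353]), 1.39, 107)}
top {'c': array([ 0.6088, -0.132 ]), 'r': 0.0576, 'z0': 0.1345, 'nrib': 1, 'nbar': 0, 'rib': (array([ 0.0458, -0.0193]), -0.399)}
```

View pics/w1.png

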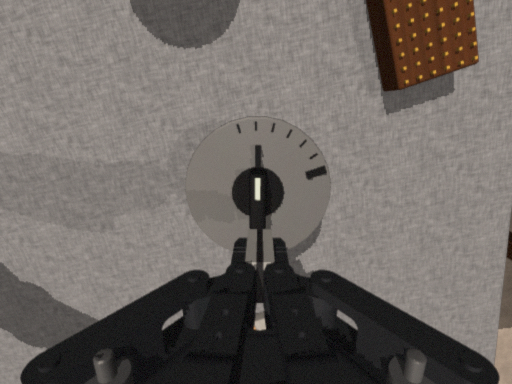

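The wrist view shows the lid centre at about (258,188), the rib at (316,172) and the pointer going up to (258,148). That puts the vent open by roughly 1.25 rad, and the closed fingers are lined up over the bar. I'll press on the top of the dial.

servo_tool(
  commands=[
    [[0,0,0.1],[0,0,0]],
    [[0,0,0.2],[0,0,0]],
    [[0,0,0.23],[0,0,0]],
    [[0,0,0.25],[0,0,0]],
    [[0,0,0.265],[0,0,0]],
    [[0,0,0.28],[0,0,0]],
    [[0,0,0.29],[0,0,0]],
    [[0,0,0.3],[0,0,0]],
    [[0,0,0.3],[0,0,0]],
  ],
)

```text
clock: 4.7
tcp_pos: [0.5941, -0.1635, 0.1767]
orientation: [2.408, 2.016, 0.002]
contact_force: [-3.1, 0.1, 3.2]
grip_width: -0.0
gripper_force: 2.0
```

Run:
```python
from h import *
im=cv2.imread("pics/w1.png")
m=r.camera_model("wrist");E=np.array(m["hand_eye"])
T=np.eye(4);T[:3,:3]=R.from_rotvec([-2.406,-2.02,0]).as_matrix();T[:3,3]=[.5937,-.1626,.2503];E=T@E
def at(u,v,z):
    d=E[:3,:3]@[(u-m["cx"])/m["fx"],(v-m["cy"])/m["fy"],1];return (E[:3,3]+d*(z-E[2,3])/d[2])[:2]
g=im.max(-1)<60;g[:,:300]=0;g[:150]=0;g[190:]=0;g[:,335:]=0
n,l,s,c=cv2.connectedComponentsWithStats(g.astype(np.uint8));k=1+s[1:,4].argmax();print(s[k],c[k])
q=at(*c[k],.135);t=at(258,147,.140)
ctr=np.array([.5925,-.1633])
for C in(ctr,[.5914,-.1627]):
  for p in(q,t):print(p,np.hypot(*(p-C)),np.arctan2(*(p-C)[::-1]))
```

```text
[306 166  20  13 148] [315.66891892 172.16216216]
[ 0.64617422 -0.15295684] 0.054661710801591455 0.19036905295212014
[ 0.59929671 -0.12117357] 0.04267119722399915 1.4108339769235165
[ 0.64617422 -0.15295684] 0.05563401941052931 0.1760373291637411
[ 0.59929671 -0.12117357] 0.042270582310894096 1.3828788584381115
```

servo_tool(
  commands=[
    [[0,0,0.01],[0,0,0]],
    [[0,0,0.02],[0,0,0]],
    [[0,0,0.03],[0,0,0]],
    [[0,0,0.035],[0,0,0]],
    [[0,0,0.035],[0,0,0]],
    [[0,0,0.035],[0,0,0]],
  ],
)

```text
clock: 5.3
tcp_pos: [0.5944, -0.1637, 0.1707]
orientation: [2.409, 2.016, 0.005]
contact_force: [-9.2, 4.4, 27.4]
grip_width: -0.0001
gripper_force: 13.7
```

servo_tool(
  commands=[
    [[0,0,-0.1],[0,0,0]],
    [[0,0,-0.2],[0,0,0]],
    [[0,0,-0.3],[0,0,0]],
    [[0,0,-0.3],[0,0,0]],
    [[0,0,-0.3],[0,0,0]],
  ],
)

```text
clock: 5.8
tcp_pos: [0.5942, -0.1632, 0.2424]
orientation: [2.407, 2.016, 0.003]
contact_force: [0.9, -0.5, 0.0]
grip_width: 0.0003
gripper_force: 0.0
```

```bash
python3 look.py w2
```

```text
5.8 [ 0.59418162 -0.16315297  0.24238069] [-0.37  0.47  0.74  1.75 -0.36  1.06  0.31] [ 0.9 -0.5  0. ]
[[ 0.175  0.984  0.002]
 [ 0.984 -0.175  0.   ]
 [ 0.     0.002 -1.   ]]
{'c': array([ 0.5915, -0.1628]), 'r': 0.0681, 'z0': 0.1181, 'nrib': 190, 'nbar': 920, 'rib': (array([0.047 , 0.0202]), 0.405), 'bar': array([ 0.592 , -0.1605,  0.1494]), 'barang': 1.39, 'sd': array([0.0039, 0.0146]), 'nose': (array([0.0065, 0.0352]), 1.389, 99)}
top {'c': array([ 0.6093, -0.1305]), 'r': 0.0565, 'z0': 0.1201, 'nrib': 0, 'nbar': 0}
```

View pics/w2.png

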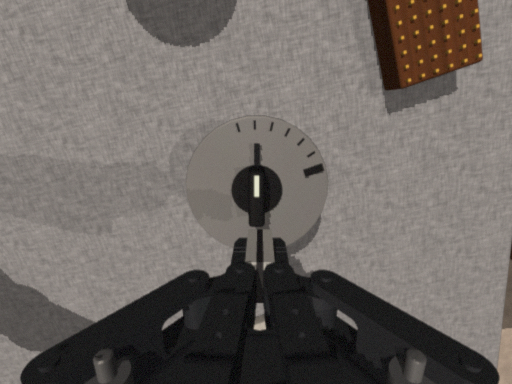

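The lid dropped 14 mm to home (top camera z 0.120) and the dial is unmoved: pointer at (257,148), rib at (314,170). Next I'll check the boss height and open the fingers.

servo_tool(
  commands=[
    [[0,0,0.08],[0,0,0]],
    [[0,0,0.08],[0,0,0]],
    [[0,0,0.08],[0,0,0]],
    [[0,0,0.08],[0,0,0]],
    [[0,0,0.08],[0,0,0]],
    [[0,0,0.08],[0,0,0]],
  ],
  claw=0.3,
  squeeze=20,
)

```text
clock: 6.5
tcp_pos: [0.5939, -0.1632, 0.222]
orientation: [2.408, 2.016, 0.001]
contact_force: [0.2, -0.2, -0.1]
grip_width: 0.0592
gripper_force: 0.0
```

Run:
```python
from h import *
im,P=cloud("wrist");D=P[...,:2]-[.5925,-.163];rr=np.hypot(*np.moveaxis(D,-1,0))
w=abs(D@np.array([.984,-.177]))
m=(rr<.016)&(w>.009);print(m.sum(),np.nanpercentile(P[m][:,2],[10,50,90]))
m=(rr<.02)&(w<.005);print(np.nanpercentile(P[m][:,2],[10,50,90]),r.get_obs()["grip_width"],r.get_obs()["tcp_pos"])
```

```text
1470 [0.12082838 0.28076854 0.28920649]
[0.14986607 0.28362836 0.29205029] 0.05953578999833801 [ 0.59386031 -0.16315858  0.22194163]
```

servo_tool(
  commands=[
    [[0,0,0.1],[0,0,0]],
    [[0,0,0.2],[0,0,0]],
    [[0,0,0.24],[0,0,0]],
    [[0,0,0.276],[0,0,0]],
    [[0,0,0.276],[0,0,0]],
  ],
)

```text
clock: 7.05
tcp_pos: [0.5934, -0.1631, 0.152]
orientation: [-2.408, -2.016, 0.001]
contact_force: [0.2, 0.1, 0.4]
grip_width: 0.0602
gripper_force: 0.0
```

servo_tool(
  commands=[
    [[0,0,0],[0,0,0]],
    [[0,0,0],[0,0,0]],
    [[0,0,0],[0,0,0]],
    [[0,0,0],[0,0,0]],
    [[0,0,0],[0,0,0]],
    [[0,0,0],[0,0,0]],
    [[0,0,0],[0,0,0]],
    [[0,0,0],[0,0,0]],
  ],
  claw=1,
  squeeze=25,
)

```text
clock: 7.85
tcp_pos: [0.5922, -0.1629, 0.1533]
orientation: [-2.407, -2.014, 0.001]
contact_force: [-6.8, 2.0, 8.0]
grip_width: 0.0133
gripper_force: 28.3
```

servo_tool(
  commands=[
    [[0,0,0],[0,0,0.06]],
    [[0,0,0],[0,0,0.12]],
    [[0,0,0],[0,0,0.18]],
    [[0,0,0],[0,0,0.24]],
    [[0,0,0],[0,0,0.3]],
    [[0,0,0],[0,0,0.36]],
    [[0,0,0],[0,0,0.42]],
    [[0,0,0],[0,0,0.48]],
    [[0,0,0],[0,0,0.54]],
    [[0,0,0],[0,0,0.6]],
    [[0,0,0],[0,0,0.66]],
    [[0,0,0],[0,0,0.72]],
    [[0,0,0],[0,0,0.77]],
    [[0,0,0],[0,0,0.77]],
    [[0,0,0],[0,0,0.77]],
    [[0,0,0],[0,0,0.77]],
  ],
)

```text
clock: 9.45
tcp_pos: [0.5915, -0.1624, 0.1532]
orientation: [-3.125, -0.289, 0.006]
contact_force: [-8.5, 3.9, 11.5]
grip_width: 0.0131
gripper_force: 28.7
```

servo_tool(
  commands=[
    [[0,0,0],[0,0,0]],
    [[0,0,0],[0,0,0]],
    [[0,0,0],[0,0,0]],
    [[0,0,0],[0,0,0]],
    [[0,0,0],[0,0,0]],
    [[0,0,0],[0,0,0]],
  ],
  claw=0.3,
)

```text
clock: 10.05
tcp_pos: [0.5937, -0.1631, 0.1525]
orientation: [3.128, 0.29, 0.0]
contact_force: [-0.3, 0.3, 0.6]
grip_width: 0.0599
gripper_force: 0.0
```

servo_tool(
  commands=[
    [[0,0,-0.1],[0,0,0]],
    [[0,0,-0.2],[0,0,0]],
    [[0,0,-0.3],[0,0,0]],
    [[0,0,-0.4],[0,0,0]],
    [[0,0,-0.4],[0,0,0]],
    [[0,0,-0.4],[0,0,0]],
  ],
)

```text
clock: 10.65
tcp_pos: [0.5938, -0.163, 0.2526]
orientation: [-3.128, -0.29, -0.001]
contact_force: [0.5, -0.1, -0.7]
grip_width: 0.0598
gripper_force: 0.0
```

servo_tool(
  commands=[
    [[0,0,0],[0,0,0]],
    [[0,0,0],[0,0,0]],
    [[0,0,0],[0,0,0]],
    [[0,0,0],[0,0,0]],
    [[0,0,0],[0,0,0]],
    [[0,0,0],[0,0,0]],
  ],
  claw=1,
)

```text
clock: 11.25
tcp_pos: [0.5936, -0.1631, 0.2525]
orientation: [3.128, 0.29, -0.0]
contact_force: [-0.5, -0.1, 0.8]
grip_width: 0.0001
gripper_force: 0.0
```

```bash
python3 look.py w3
```

```text
11.25 [ 0.59364481 -0.16312975  0.25245022] [-0.57  0.6   1.09  1.75 -0.58  1.16 -0.69] [-0.5 -0.1  0.8]
[[ 0.983  0.184 -0.   ]
 [ 0.184 -0.983 -0.   ]
 [-0.     0.    -1.   ]]
{'c': array([ 0.5917, -0.1633]), 'r': 0.0679, 'z0': 0.1181, 'nrib': 151, 'nbar': 857, 'rib': (array([0.0497, 0.0173]), 0.335), 'bar': array([ 0.5944, -0.1626,  0.1494]), 'barang': -2.952, 'sd': array([0.0039, 0.0145]), 'nose': (array([0.0355, 0.0068]), 0.188, 84)}
top {'c': array([ 0.6289, -0.1231]), 'r': 0.041, 'z0': 0.1201, 'nrib': 0, 'nbar': 0}
```

View pics/w3.png

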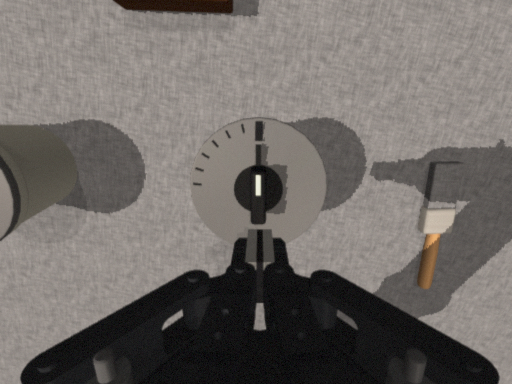

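The pointer at (258,155) now lines up with the rib at (259,131), the lid top is at 0.120, and the gripper is clear.

```bash
python3 -c "
from bench import r
print(r.hand_in())"
```

```text
the job is handed in; nothing more can be done
None
```

I pressed the proud lid (right-hand tub) home with its vent still open, then turned its dial to the zero mark; the last pictures show the lid at home height and the pointer on the mark, nothing else was touched, and I handed the job in after about 11 s (no verdict was returned).

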